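# Unlock the refill lid of the ball dispenser

### The job

The ball dispenser needs refilling and its lid is locked. Take the key with the rectangular head from the wooden key stand, push it fully home in the keyhole on top of the dispenser, and turn it clockwise (seen from above) until the bolt lets go and the lid springs up. Leave the key in the lock, upright and turned, and do not disturb the other things on the bench.

Things in the scene. Friction and masses are not known exactly. Their poses are not given: they have to be found in the camera images.
- key_bow (a point): The dispenser's key, 98 mm long, 50 to 90 g, hanging upright in either place of the key stand. This point is the centre of its head: a black plastic block 14 mm thick (key x), 60 mm wide (key y), 46 mm high (z, up), flat faces. Below the head: a 12 mm round stem, then the collar, whose underside is 45 mm below this point. The key is the same after half a turn about z.
- key_seat (a point): The centre of the underside of the same key's steel collar (26 mm across, 5 mm thick), same axes. It hangs with this at 65 mm height and rests on the keyhole plate when fully home. Below it: a 6 mm round neck 9 mm long, then a flat blade 18 mm wide (key y) and 6 mm thick (key x), its rounded tip 30 mm below this point.
- lock_mouth (a point): The centre of the keyhole, in the upper face of a small steel plate (44 x 50 x 5 mm) on the dispenser's level front deck, 155 mm above the bench. Axes: x towards the dispenser's back, y along its front edge, z up. The keyhole is a straight slot through the plate, 22 mm along y and 9.5 mm along x. The lid begins 48 mm behind this point.
- lock_plug (a joint): Turn of the plug below the keyhole plate (slot 20.5 x 8.5 mm), rad: 0 locked, in line with the keyhole; grows clockwise seen from above to a stop at 1.40; takes about 0.1 N m, stays where left. The key turns only with its blade wholly below the plate, is held in while turned, and has about 0.15 rad of play in the plug. The plug draws the hidden bolt, which frees the lid at about 0.9.
- lid_edge (a point): The middle of the front edge of the refill lid, on its upper face. The lid is a clear panel in a white frame, 139 x 238 mm, hinged along its far edge. Shut (held by the bolt) it is level with the front deck, this point at 150 to 154 mm height; once the bolt lets go a spring lifts this point to about 183 mm, against a stop.
- dispenser: The ball dispenser: a white box with clear sides full of plastic balls, 240 mm deep (x), 240 mm wide (y), 150 mm high, fixed to the bench; its front (-x) has a push plunger and a small catch tray. Origin: centre of its underside; the keyhole is 72 mm in front of it (towards -x).
- key_stand: The fixed wooden key stand, 60 mm deep (x), 190 mm wide (y), 65 mm high, open below its 10 mm thick top. Origin: centre of its underside. The two keys hang through slots (24 mm along y, 12 mm along x) 50 mm to either side of the middle along y, by their collars, heads up, and lift straight out.
- gate_bow (a point): Another key, not for this lock: black disc-shaped head 52 mm across and 12 mm thick, this point its centre. It hangs in the other place of the stand and stays there.
- kendama_mid (a point): Wooden kendama, 190 mm long, 70 mm wide, lying on the bench; its middle. To be left alone.
- maraca_mid (a point): Red maraca, 200 mm long, head 62 mm, lying; its middle. To be left alone.
- rice_bowl: White rice bowl, 116 mm across, 58 mm high; centre of its underside. To be left alone.
- ball_center (a point): A 40 mm plastic ball lying in the rice bowl; its centre.
- pot_mid (a point): Lidded steel pot, 146 mm across, 115 mm high with its knob, two loop handles; its middle, 50 mm up. To be left alone.
- cup: Metal mug, 68 mm across, 75 mm high; centre of its underside. To be left alone.
Not all that is in view belongs to the job. Leave any purple, red or turquoise look-alike of the part that bears key_bow alone.

How it is judged:
By the outcome, as a careful person would: the job done as asked, in the order asked, and still so for the second after the job is handed in, with the robot touching nothing.
It also fails if it takes over 51 s, if anything falls off the work surface, if the arm or the gripper's body presses on something with over 40 N, if the wrist force passes 120 N, or if a joint passes its speed limit or range.

### The arm

A 6-joint arm with a two-finger parallel gripper is mounted at the origin on the work surface. World frame = base frame: x ahead of the robot, y to its left, z up, the work surface at z = 0. Lengths are in m, angles in rad, forces in N, time in s.
With the tool pointing down it reaches from about 0.35 to 0.875 m from the base axis. Payload 4.2 kg.
Tool frame: the origin (TCP) lies on the centre line of the jaws, within the pads' length; the fingertips stand 22 mm ahead of it and the grasp point (between the pads) lies 3 mm ahead of it (ctrl.finger_overhang is the distance from the TCP to the fingertips, in m); z points along the fingers, y is the direction in which the jaws open and shut (so a half turn about z gives the same grasp; the last joint's range is limited). The gripper opens to 85 mm and grips with 20 to 120 N. Pads are 22 mm wide; open, the fingers measure 114 mm over their backs; the gripper's body (76 mm by 85 mm) begins 54 mm behind the grasp point. The pads swing forward as they close: fully open they stand 13 mm farther back than shut.
Start: joints at [1.423, 0.385, 0.008, 0, -1.194, -0.259], TCP at [0.247, 0.574, 0.253] pointing down, gripper open.
Joint ranges: [-3.14, 3.14], [-1.21, 2.06], [-1.07, 1.41], [-3.16, 2.05], [-2.99, -0.16], [-3.1, 3.1]. Speed limits (rad/s): [2.79, 2.79, 3.14, 3.14, 3.14, 3.14].

### API

Orientations are given as a unit quaternion [x, y, z, w].
In Python, from workcell import ctrl gives the robot as it stands. The module is installed in compiled form; this text tells all that it offers.
- The arm moves only by the tool send_rows, never from a script. Its argument "moves" is a list of rows, each a list of 6 numbers: the shift along the tool's x, y, z in m, then the turn, a rotation vector about the tool's x, y, z in degrees. In form: [[dx, dy, dz, rx, ry, rz], ...]. A call has 1 to 5 rows; each row shifts and turns the commanded pose from where the row before left it, along the tool's axes as they then stand; what a row does not reach is not made up. A row lasts 1/8 s, in which the tool goes at most 62.5 mm and 10.7 degrees, less where a joint would pass 70% of its speed; a pose out of reach is approached as far as the arm can. A call with a gripper value outside its range is refused whole. "claw" is the finger opening in m, from 0 to 0.0854, set as the call begins (left out, the last holds). The fingers move at their own pace and stop on an object; the grip force is fixed at half the most. Time passes only in rows, so rows that do not move let the fingers close. It gives the time, the measured TCP pose, the force and the opening at its end, in the units of the state.
- ctrl.read_state(): the state, without advancing time (a new reading comes with each control period).
- ctrl.grab_frame(name): name is "side" or "top" or "wrist"; returns the picture (384x512x3 uint8, red, green, blue); there is no depth.
- ctrl.camera_model(name): a dict with "mtx" (3x3 intrinsics, pixels), "T" (4x4, takes a point from camera to world coordinates). Camera axes: x right, y up, looking along -z (the intrinsics and any distortion apply to the point x, -y, -z); pixel columns grow to the right and rows downward; lengths in m; the calibration is good to about 2 mm. The wrist camera is an equidistant fisheye: a pixel r from the principal point sees the ray r / f radians off the axis. A picture is of the moment at which its call begins: read the wrist's pose just before it. camera_model takes no time and is no camera call; for the wrist camera it gives the pose at the moment of the call.
- ctrl.close_job(): hands the job in, once; it reports no verdict.
Trained networks look in the newest picture that a camera, given by its name, has taken for a name from the list of things; names that differ only in an ending like _2 or _b are one class to them, and where a whole thing is asked for, a point or a joint stands for the part that bears it (a point fixed in the world has none). Each returns a list of dicts, best first, with "p" (0 to 1); they miss things now and then, are a little off and sometimes report something else, mostly with a low value. They report only what shows in the picture. A call takes as long as a camera call. They do not tell look-alikes from the thing itself.
- ctrl.find_in(camera, target): "centre" ([column, row] in pixels, amid what is visible of it).
The state is a dict: "time_s": time; "joint_positions": joint angles; "qd": joint speeds; "joint_efforts": joint torques, N m; "position": TCP position; "ee_rot": TCP orientation; "force": force on the tool from outside, world axes, zero at the start; "ft_torque": the same for the moment, N m; "finger_gap": finger opening in m.
Only numpy, scipy, OpenCV 4.12 (cv2) and the standard library are available. Lean on these libraries where they do the work, as an engineer would, in place of code of your own. Each camera call takes 0.05 s, during which the arm holds its last target.

## Working session

There is one attempt and no reset: what is moved stays moved. The work goes in short steps, Python scripts to look and compute and a tool call to move; the robot and the scene stay as the last step left them, time stands still between calls to the robot, and variables do not carry over. Pictures are saved under pics/ and viewed, and the job is handed in when it is done.

Besides the shell and the picture viewer there is one more tool, called by a JSON object that holds its "api" and its "payload", one argument or row to a line. send_rows: Moves the arm, as the interface text tells. Its arguments: {"type":"object","properties":{"moves":{"type":"array","items":{"type":"array","items":{"type":"number"}}},"claw":{"type":"number"}},"required":["moves"]}

```bash
mkdir -p pics; python3 - <<'E'
from workcell import ctrl
import cv2,numpy as np
s=ctrl.read_state();print(s)
for n in ["side","top","wrist"]:
    im=ctrl.grab_frame(n);cv2.imwrite(f"pics/{n}0.png",cv2.resize(im[:,:,::-1],(800,600),interpolation=cv2.INTER_CUBIC))
    cv2.imwrite(f"pics/raw_{n}0.png",im[:,:,::-1])
    m=ctrl.camera_model(n);print(n,m)
E
```

```text
{'time_s': 0.0, 'joint_positions': array([ 1.42256296e+00,  3.85526621e-01,  6.63064023e-03, -4.93994367e-04,
       -1.19401134e+00, -2.58567034e-01]), 'qd': array([-0.00030795, -0.00084516, -0.00015796, -0.00192113,  0.00014225,
        0.00030188]), 'joint_efforts': array([ 3.70525795e-04, -3.92290843e+01,  1.88409930e+01,  4.18619335e+00,
       -4.38168659e-03, -2.25877535e-06]), 'position': array([0.24708357, 0.57349828, 0.25224224]), 'ee_rot': array([ 9.79366416e-01, -2.02089724e-01, -1.71026635e-04,  1.06655114e-03]), 'force': array([-0.59896201,  0.39292538,  0.09385925]), 'ft_torque': array([ 0.03382963, -0.02349759, -0.0048855 ]), 'finger_gap': 0.08554387123449594}
side {'mtx': array([[465.77098263,   0.        , 247.19274974],
       [  0.        , 465.77098263, 185.96496057],
       [  0.        ,   0.        ,   1.        ]]), 'T': array([[ 0.77597649,  0.45705697, -0.43469463, -0.24056603],
       [-0.63069803,  0.57202624, -0.52441012, -0.9245553 ],
       [ 0.00897143,  0.68109097,  0.73214384,  1.37219804],
       [ 0.        ,  0.        ,  0.        ,  1.        ]])}
top {'mtx': array([[445.9157695 ,   0.        , 257.23810424],
       [  0.        , 445.9157695 , 188.10459162],
       [  0.        ,   0.        ,   1.        ]]), 'T': array([[ 0.00465575,  0.99358352, -0.11300491,  0.34789186],
       [-0.9998349 ,  0.00661009,  0.01692579, -0.02212033],
       [ 0.01756416,  0.11290745,  0.99345025,  1.70746678],
       [ 0.        ,  0.        ,  0.        ,  1.        ]])}
wrist {'mtx': array([[297.31863964,   0.        , 252.47079356],
       [  0.        , 297.31863964, 193.89703404],
       [  0.        ,   0.        ,   1.        ]]), 'T': array([[-0.39508742,  0.87751187,  0.27180665,  0.31624563],
       [-0.91864082, -0.37811464, -0.11457904,  0.54384413],
       [ 0.0022296 , -0.29496142,  0.95550656,  0.37277004],
       [ 0.        ,  0.        ,  0.        ,  1.        ]])}
```

View pics/side0.png

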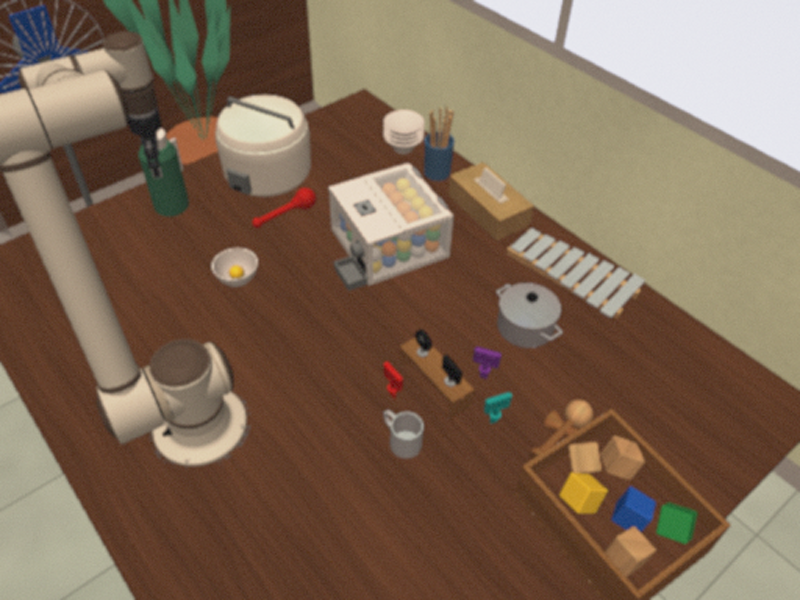

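View pics/top0.png

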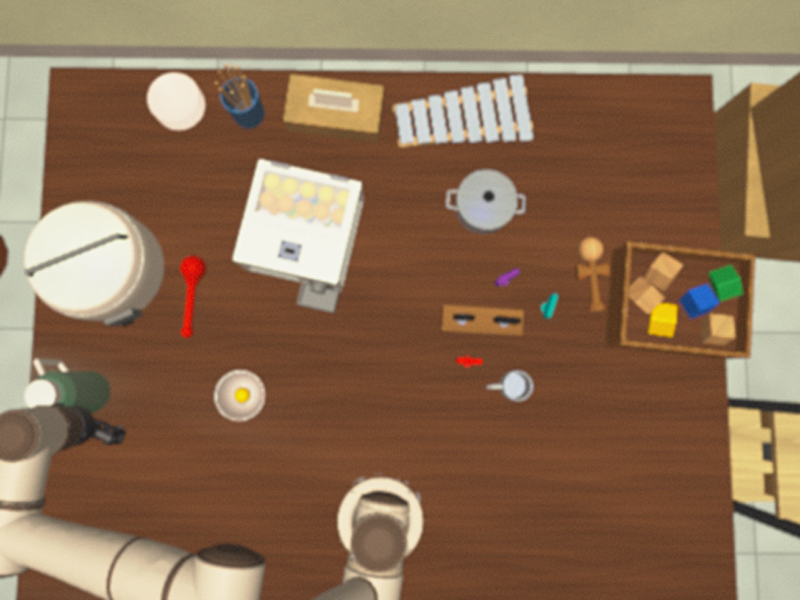

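View pics/wrist0.png

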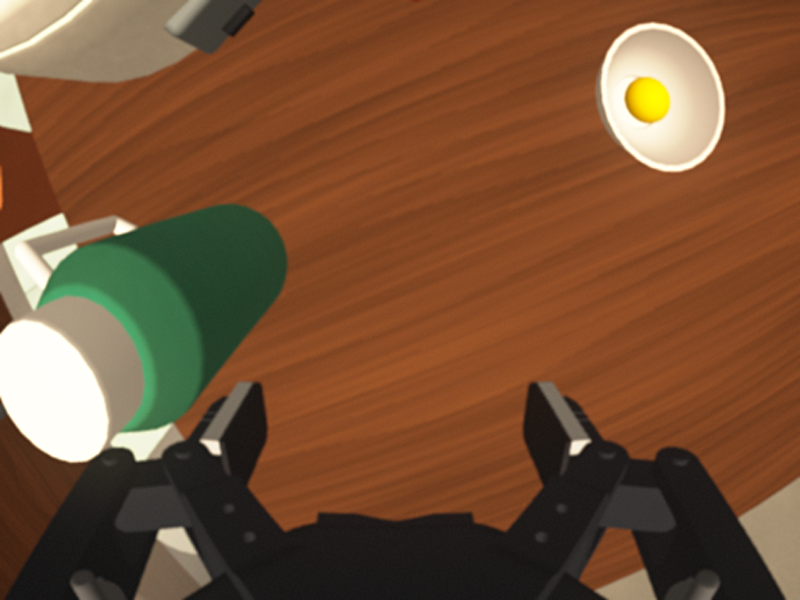

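```bash
cat > h.py <<'E'
import numpy as np,cv2
from workcell import ctrl
from scipy.spatial.transform import Rotation as R
def ray(name,px,m=None):
    m=m or ctrl.camera_model(name);K=m["mtx"];T=m["T"]
    a=(px[0]-K[0,2])/K[0,0];b=(px[1]-K[1,2])/K[1,1]
    if name=="wrist":
        r=np.hypot(a,b);s=np.sin(r)/r if r>1e-9 else 1;d=np.array([a*s,-b*s,-np.cos(r)])
    else: d=np.array([a,-b,-1.])
    return T[:3,3],T[:3,:3]@d
def at_z(name,px,z,m=None):
    o,d=ray(name,px,m);return o+d*(z-o[2])/d[2]
def proj(name,p,m=None):
    m=m or ctrl.camera_model(name);K=m["mtx"];T=m["T"]
    q=T[:3,:3].T@(np.asarray(p,float)-T[:3,3]);x,y,z=q[0],-q[1],-q[2]
    if name=="wrist":
        r=np.hypot(x,y);th=np.arctan2(r,z);k=th/r if r>1e-9 else 1/z
        x,y=x*k,y*k
    else: x,y=x/z,y/z
    return np.array([K[0,0]*x+K[0,2],K[1,1]*y+K[1,2]])
E
python3 - <<'E'
from h import *
for t,z in [("key_bow",.11),("gate_bow",.11),("lock_mouth",.155),("lid_edge",.152),("dispenser",.1),("key_stand",.065),("kendama_mid",.03)]:
    for c in ["top","side"]:
        for d in ctrl.find_in(c,t)[:3]:
            print(t,c,round(d["p"],2),np.round(d["centre"],1),np.round(at_z(c,d["centre"],z),3))
a=cv2.imread("pics/raw_side0.png");b=cv2.imread("pics/raw_top0.png")
A=cv2.resize(a[200:270,230:330],(800,560),interpolation=cv2.INTER_CUBIC);cv2.imwrite("pics/cs.png",A)
B=cv2.resize(b[180:240,270:360],(795,530),interpolation=cv2.INTER_CUBIC);cv2.imwrite("pics/ct.png",B)
B=cv2.resize(b[95:205,140:240],(545,600),interpolation=cv2.INTER_CUBIC);cv2.imwrite("pics/cd.png",B)
E
```

```text
key_bow top 0.61 [323.2 207. ] [ 0.463 -0.287  0.11 ]
key_bow top 0.44 [299.9 228.2] [ 0.386 -0.203  0.11 ]
key_bow top 0.41 [351.4 196.2] [ 0.502 -0.39   0.11 ]
key_bow side 0.67 [308.  228.6] [ 0.546 -0.305  0.11 ]
key_bow side 0.54 [318.8 261.2] [ 0.48  -0.422  0.11 ]
key_bow side 0.5 [290.  236.2] [ 0.476 -0.29   0.11 ]
gate_bow top 0.58 [295.6 205.1] [ 0.469 -0.188  0.11 ]
lock_mouth top 0.93 [193.3 149.4] [0.661 0.178 0.155]
lock_mouth side 0.88 [247.  140.4] [0.636 0.137 0.155]
lid_edge top 0.97 [192.7 128.7] [0.736 0.182 0.152]
lid_edge top 0.51 [191.8 148.8] [0.663 0.184 0.152]
lid_edge side 0.71 [258.1 122.3] [0.744 0.198 0.152]
dispenser top 0.56 [195.  145.6] [0.686 0.179 0.1  ]
dispenser side 0.79 [250.1 145. ] [0.667 0.156 0.1  ]
key_stand top 0.85 [309.  203.9] [ 0.477 -0.242  0.065]
key_stand side 0.95 [279.9 239.6] [ 0.464 -0.256  0.065]
kendama_mid top 0.89 [377.3 172.9] [ 0.6   -0.509  0.03 ]
kendama_mid side 0.67 [358.8 270. ] [ 0.606 -0.5    0.03 ]
```

View pics/cs.png

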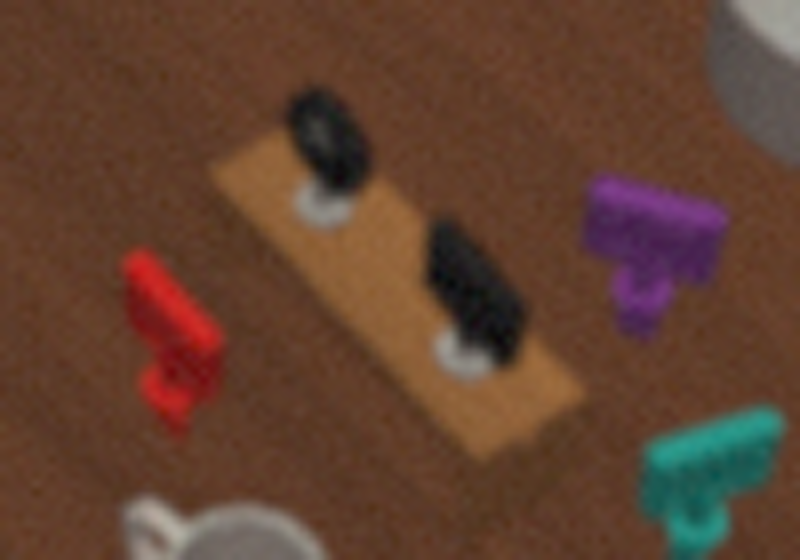

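View pics/ct.png

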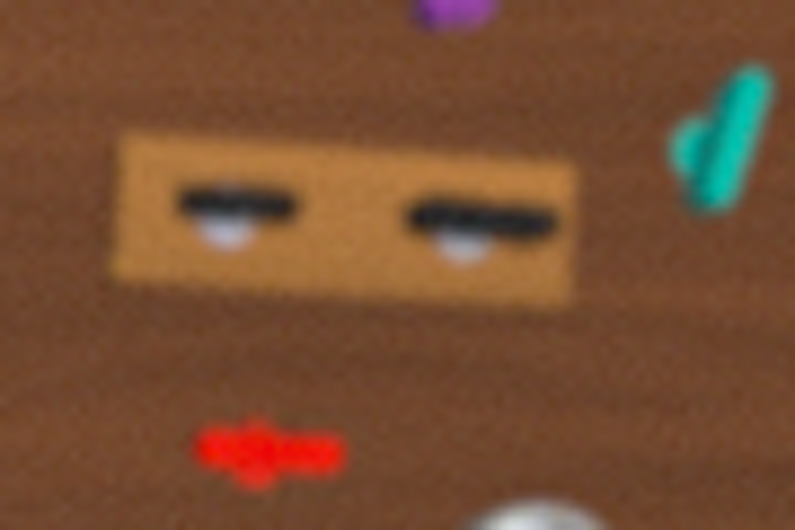

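View pics/cd.png

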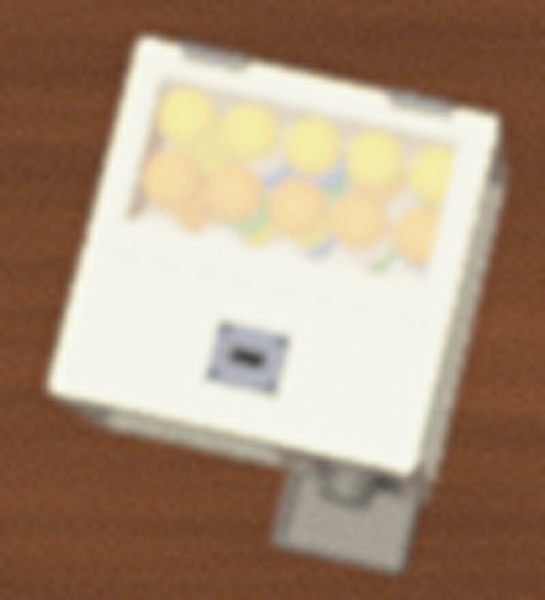

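Candidates: black disc-headed key, side (270,218) and top (295,205). Black rectangular-headed key, side (289,236) and top (323,205). Red look-alike, side (251,243). Purple, side (312,228). Turquoise, side (319,260). The close crops show that the black key on the right (−y) place has the rectangular head, so I choose that one, at about (0.466, −0.288). I'll move there for a close wrist view.

{"api": "send_rows", "payload": {
  "moves": [
    [0.034,0.04,0,0,0,0],
    [0.034,0.04,0,0,0,0],
    [0.034,0.04,0,0,0,0],
    [0.034,0.04,0,0,0,0],
    [0.034,0.04,0,0,0,0]
  ]
}}

```text
time_s: 1.48
position: [0.3245, 0.3214, 0.2536]
ee_rot: [0.979, -0.202, 0.0, -0.0]
force: [0.2, -0.5, -1.6]
finger_gap: 0.0853
```

{"api": "send_rows", "payload": {
  "moves": [
    [0,0,0,0,0,10],
    [0,0,0,0,0,10],
    [0,0,0,0,0,10],
    [0,0,0,0,0,10],
    [0,0,0,0,0,10]
  ]
}}

```text
time_s: 2.1
position: [0.3243, 0.323, 0.2535]
ee_rot: [0.801, -0.599, -0.0, -0.0]
force: [-0.5, 0.1, 0.3]
finger_gap: 0.0851
```

{"api": "send_rows", "payload": {
  "moves": [
    [0,0,0,0,0,10],
    [0,0,0,0,0,10],
    [0.02,0,0,0,0,0]
  ]
}}

```text
time_s: 2.48
position: [0.3232, 0.3032, 0.2533]
ee_rot: [-0.687, 0.726, -0.0, 0.0]
force: [0.3, 0.4, 0.1]
finger_gap: 0.0856
```

{"api": "send_rows", "payload": {
  "moves": [
    [0.053,-0.016,0,0,0,0],
    [0.053,-0.016,0,0,0,0],
    [0.053,-0.016,0,0,0,0],
    [0.053,-0.016,0,0,0,0],
    [0.053,-0.016,0,0,0,0]
  ]
}}

```text
time_s: 3.1
position: [0.387, 0.0315, 0.2537]
ee_rot: [-0.687, 0.726, -0.0, 0.001]
force: [1.0, 1.4, 0.7]
finger_gap: 0.0853
```

{"api": "send_rows", "payload": {
  "moves": [
    [0.053,-0.016,0,0,0,0],
    [0.053,-0.016,0,0,0,0],
    [0.053,-0.016,0,0,0,0],
    [0.053,-0.016,0,0,0,0],
    [0.053,-0.016,0,0,0,0]
  ]
}}

```text
time_s: 3.72
position: [0.4514, -0.2375, 0.2537]
ee_rot: [-0.687, 0.727, -0.0, 0.0]
force: [0.9, 1.0, 0.5]
finger_gap: 0.0853
```

{"api": "send_rows", "payload": {
  "moves": [
    [0.053,-0.016,0,0,0,0],
    [0,0,0,0,0,0]
  ]
}}

```text
time_s: 3.98
position: [0.4643, -0.2923, 0.2525]
ee_rot: [-0.685, 0.728, 0.0, -0.0]
force: [-0.5, -0.5, 0.0]
finger_gap: 0.0856
```

```bash
python3 - <<'E'
from h import *
s=ctrl.read_state();m=ctrl.camera_model("wrist");print(s["time_s"],s["position"],s["joint_positions"],R.from_quat(s["ee_rot"]).as_matrix()[:,0])
im=ctrl.grab_frame("wrist");cv2.imwrite("pics/raw_wrist1.png",im[:,:,::-1])
np.savez("w1.npz",T=m["T"],mtx=m["mtx"])
cv2.imwrite("pics/wrist1.png",cv2.resize(im[:,:,::-1],(800,600),interpolation=cv2.INTER_CUBIC))
for t in ["key_bow","gate_bow","key_seat"]:
    for d in ctrl.find_in("wrist",t)[:3]: print(t,d["p"],d["centre"],at_z("wrist",d["centre"],.11,m))
E
```

```text
3.975 [ 0.46433937 -0.29228273  0.25247219] [-2.66137684e-01  2.56349871e-01 -1.81676255e-01  2.72443530e-04
 -1.13408892e+00  2.05320085e-01] [-6.06649511e-02 -9.98158185e-01 -2.73237838e-05]
key_bow 0.91 [201.9, 77.2] [ 0.50194011 -0.39583108  0.11      ]
key_bow 0.7 [150.2, 178.1] [ 0.56007219 -0.30821808  0.11      ]
key_bow 0.62 [330.6, 235.0] [ 0.38905374 -0.2392479   0.11      ]
gate_bow 0.59 [247.1, 272.2] [ 0.47486496 -0.20257015  0.11      ]
key_seat 0.88 [149.7, 177.5] [ 0.56049404 -0.30883709  0.11      ]
key_seat 0.85 [202.6, 78.0] [ 0.50136839 -0.39504864  0.11      ]
key_seat 0.77 [328.9, 239.8] [ 0.39060327 -0.23403203  0.11      ]
```

View pics/wrist1.png

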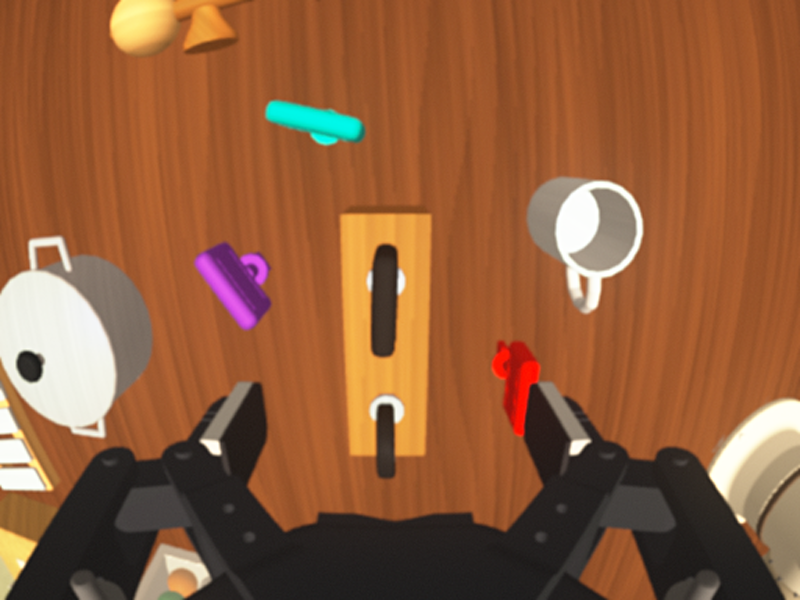

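The wrist picture shows the rectangular black head at about (384,300) on the 800×600 picture, over its collar at (386,281). The disc head is at (386,440). The turquoise, purple and red look-alikes stand around the stand. Next I fit the stand and the key.

```bash
python3 - <<'E'
from h import *
im=cv2.imread("pics/raw_wrist1.png")
c=im[120:300,205:290];cv2.imwrite("pics/cw1.png",cv2.resize(c,None,fx=3.3,fy=3.3,interpolation=cv2.INTER_CUBIC))
m=dict(np.load("w1.npz"))
for n,p in {"c1":(341,213),"c2":(431,213),"c3":(425,456),"c4":(350,456)}.items():
    print(n,np.round(at_z("wrist",np.array(p)*.64,.065,m),4))
print("collar",at_z("wrist",np.array([386,281])*.64,.070,m))
# orange mask & black head
g=im.max(2);
msk=(g<45).astype(np.uint8);msk[:150]=0;msk[232:]=0;msk[:,:225]=0;msk[:,270:]=0
n,l,st,ce=cv2.connectedComponentsWithStats(msk);print(st,ce)
E
```

```text
c1 [ 0.4968 -0.3375  0.065 ]
c2 [ 0.4371 -0.3338  0.065 ]
c3 [ 0.4482 -0.1425  0.065 ]
c4 [ 0.5087 -0.1459  0.065 ]
collar [ 0.46974216 -0.29019938  0.07      ]
[[     0      0    512    384 196596]
 [   242    159      2      3      4]
 [   245    158      4      1      4]
 [   250    159      2      2      3]
 [   252    164      1      1      1]] [[255.50053918 191.50195324]
 [242.5        160.        ]
 [246.5        158.        ]
 [250.66666667 159.33333333]
 [252.         164.        ]]
```

View pics/cw1.png

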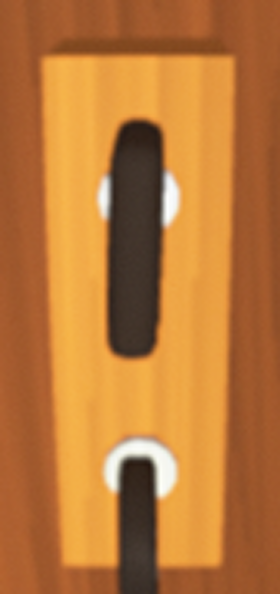

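```bash
python3 - <<'E'
from h import *
m=dict(np.load("w1.npz"))
a=lambda x,y,z:np.round(at_z("wrist",(205+x/3.3,120+y/3.3),z,m),4)
print("cam",m["T"][:3,3])
print("near end top",a(131,357,.133)); print("far end low",a(140,120,.087), "far top",a(140,122,.133))
print("collar", a(139,199,.070),"L/R",a(97,199,.07),a(181,199,.07))
c=np.array([.4697,-.2900]);
for yaw in (-3.4,-5,-2):
  u=np.array([-np.sin(np.radians(yaw)),np.cos(np.radians(yaw))]);v=np.array([np.cos(np.radians(yaw)),np.sin(np.radians(yaw))])
  for z in (.133,.087):
    print(yaw,z,[np.round((proj("wrist",[*(c+sy*.03*u+sx*.007*v),z],m)-[205,120])*3.3).tolist() for sx,sy in ((-1,-1),(1,-1),(1,1),(-1,1))])
E
```

```text
cam [ 0.45958653 -0.36778687  0.37275919]
near end top [ 0.4726 -0.2628  0.133 ]
far end low [ 0.4673 -0.3181  0.087 ] far top [ 0.4661 -0.3256  0.133 ]
collar [ 0.4697 -0.2897  0.07  ] L/R [ 0.4831 -0.2905  0.07  ] [ 0.4563 -0.2889  0.07  ]
-3.4 0.133 [[162.0, 145.0], [106.0, 145.0], [110.0, 366.0], [162.0, 366.0]]
-3.4 0.087 [[161.0, 114.0], [114.0, 114.0], [116.0, 305.0], [161.0, 305.0]]
-5 0.133 [[166.0, 146.0], [109.0, 144.0], [106.0, 365.0], [159.0, 367.0]]
-5 0.087 [[164.0, 115.0], [117.0, 114.0], [113.0, 305.0], [158.0, 306.0]]
-2 0.133 [[159.0, 144.0], [103.0, 146.0], [112.0, 367.0], [165.0, 365.0]]
-2 0.087 [[159.0, 113.0], [111.0, 115.0], [118.0, 306.0], [163.0, 305.0]]
```

Stand centre (0.4727, −0.2399), yaw −3.4°. Key axis at (0.4697, −0.2895), yaw about −5°. I narrow the jaws to clear the neighbours and go down.

{"api": "send_rows", "payload": {
  "claw": 0.045,
  "moves": [
    [-0.003,-0.005,0,0,0,1.5],
    [0,0,0.03,0,0,0],
    [0,0,0.04,0,0,0],
    [0,0,0,0,0,0]
  ]
}}

```text
time_s: 4.68
position: [0.4688, -0.2848, 0.181]
ee_rot: [-0.677, 0.736, 0.003, -0.002]
force: [-1.1, -0.1, -0.0]
finger_gap: 0.045
```

```bash
python3 - <<'E'
from h import *
s=ctrl.read_state();m=ctrl.camera_model("wrist");print(s["time_s"],s["position"],s["finger_gap"],R.from_quat(s["ee_rot"]).as_matrix())
im=ctrl.grab_frame("wrist");cv2.imwrite("pics/wrist2.png",cv2.resize(im[:,:,::-1],(800,600),interpolation=cv2.INTER_CUBIC))
E
```

```text
4.675 [ 0.46880913 -0.2847997   0.18096104] 0.045033175426692836 [[-0.08290002 -0.99653807 -0.0062826 ]
 [-0.99655641  0.08288746  0.00223392]
 [-0.00170543  0.00644616 -0.99997777]]
```

View pics/wrist2.png

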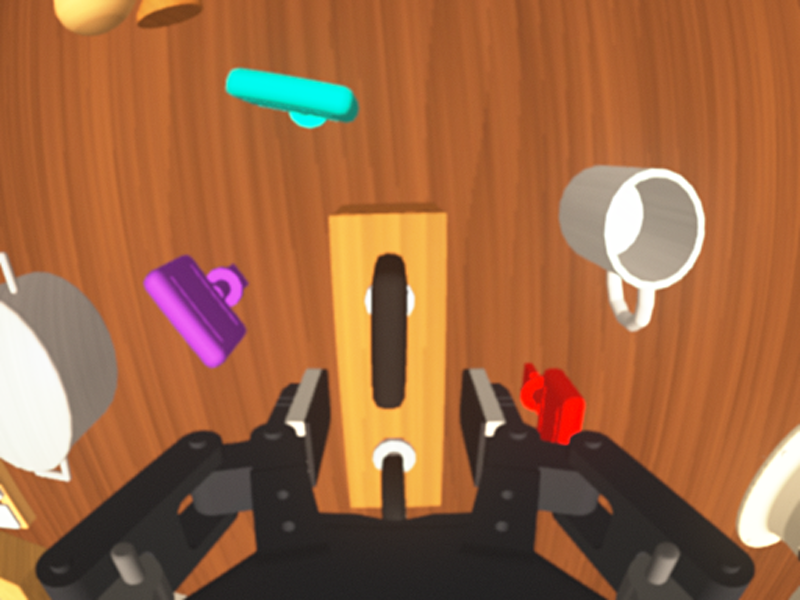

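{"api": "send_rows", "payload": {
  "moves": [
    [0.002,0,0.02,0,0,0],
    [0,0,0.023,0,0,0],
    [0,0,0,0,0,0],
    [0,0,0,0,0,0]
  ]
}}

```text
time_s: 5.22
position: [0.4715, -0.2887, 0.1424]
ee_rot: [-0.677, 0.736, -0.002, 0.001]
force: [0.2, 0.7, 0.8]
finger_gap: 0.045
```

```bash
python3 - <<'E'
from h import *
s=ctrl.read_state();m=ctrl.camera_model("wrist");print(s["time_s"],s["position"],s["finger_gap"],R.from_quat(s["ee_rot"]).as_matrix())
im=ctrl.grab_frame("wrist");cv2.imwrite("pics/wrist3.png",cv2.resize(im[:,:,::-1],(800,600),interpolation=cv2.INTER_CUBIC))
E
```

```text
5.225 [ 0.47153738 -0.28871017  0.14242669] 0.045009979633711776 [[-0.08293521 -0.9965494   0.00332468]
 [-0.99655406  0.08293024 -0.00160513]
 [ 0.00132387 -0.00344634 -0.99999319]]
```

View pics/wrist3.png

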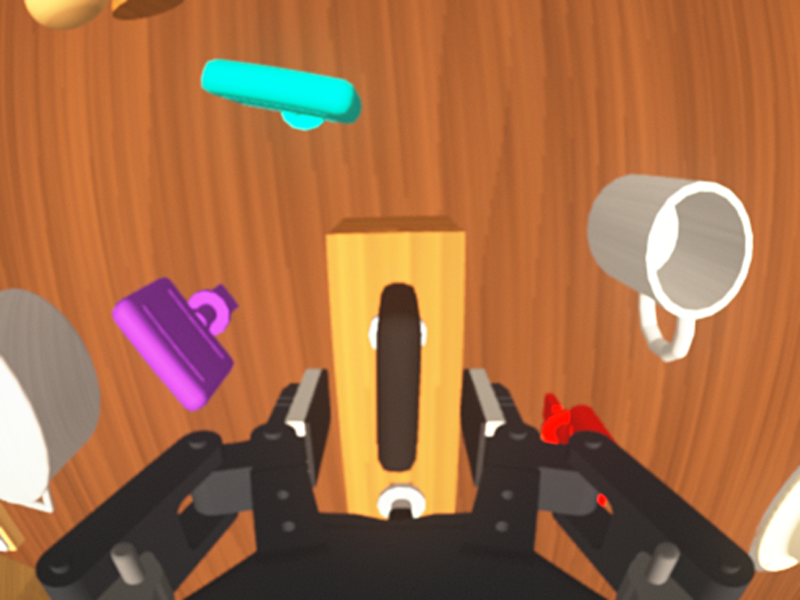

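{"api": "send_rows", "payload": {
  "moves": [
    [0,0,0.024,0,0,0],
    [0,0,0,0,0,0],
    [0,0,0,0,0,0]
  ]
}}

```text
time_s: 5.65
position: [0.4709, -0.2887, 0.1176]
ee_rot: [-0.677, 0.736, -0.001, 0.0]
force: [-0.4, -0.7, -0.0]
finger_gap: 0.0448
```

{"api": "send_rows", "payload": {
  "claw": 0.005,
  "moves": [
    [0,0,0,0,0,0],
    [0,0,0,0,0,0],
    [0,0,0,0,0,0],
    [0,0,0,0,0,0]
  ]
}}

```text
time_s: 6.15
position: [0.4707, -0.2886, 0.1172]
ee_rot: [-0.677, 0.736, -0.001, 0.0]
force: [-0.4, 1.1, 5.7]
finger_gap: 0.0137
```

{"api": "send_rows", "payload": {
  "moves": [
    [0,0,-0.015,0,0,0],
    [0,0,-0.025,0,0,0],
    [0,0,-0.04,0,0,0],
    [0,0,-0.04,0,0,0],
    [0,0,-0.04,0,0,0]
  ]
}}

```text
time_s: 6.78
position: [0.4697, -0.2882, 0.2779]
ee_rot: [-0.677, 0.736, 0.0, 0.0]
force: [1.1, 0.1, -0.5]
finger_gap: 0.0132
```

{"api": "send_rows", "payload": {
  "moves": [
    [0,0,0,0,0,0],
    [0,0,0,0,0,0]
  ]
}}

```text
time_s: 7.02
position: [0.4695, -0.288, 0.2758]
ee_rot: [-0.677, 0.736, 0.001, 0.0]
force: [-0.2, 0.4, -0.6]
finger_gap: 0.013
```

```bash
python3 - <<'E'
from h import *
s=ctrl.read_state();m=ctrl.camera_model("wrist");print(s["time_s"],s["position"],s["finger_gap"],R.from_quat(s["ee_rot"]).as_matrix())
im=ctrl.grab_frame("wrist");im2=ctrl.grab_frame("side");cv2.imwrite("pics/wrist4.png",cv2.resize(im[:,:,::-1],(800,600),interpolation=cv2.INTER_CUBIC))
cv2.imwrite("pics/raw_side4.png",im2[:,:,::-1])
cv2.imwrite("pics/side4.png",cv2.resize(im2[130:280,200:400,::-1],(800,600),interpolation=cv2.INTER_CUBIC))
E
```

```text
7.025 [ 0.46949111 -0.28798168  0.2757545 ] 0.013021544035172378 [[-0.08421042 -0.99644747 -0.0010202 ]
 [-0.99644741  0.08420922  0.00116878]
 [-0.00107872  0.001115   -0.9999988 ]]
```

View pics/wrist4.png

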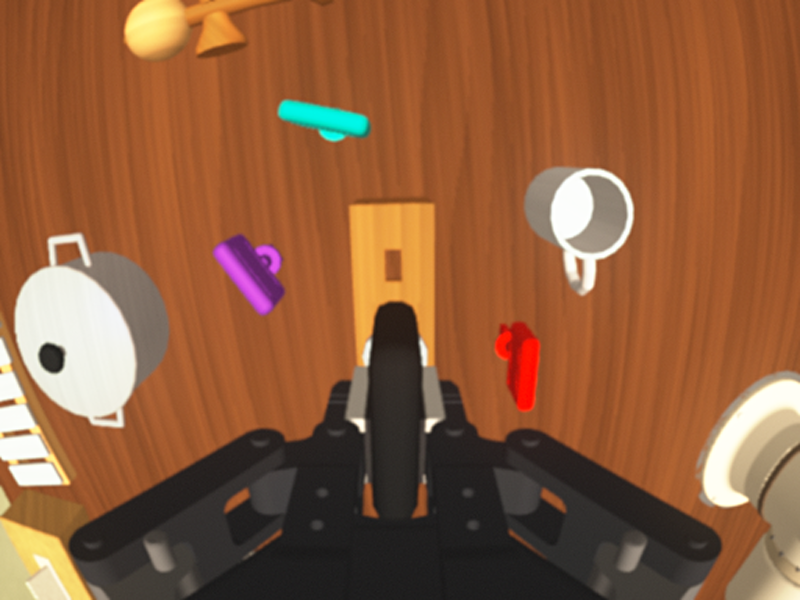

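View pics/side4.png

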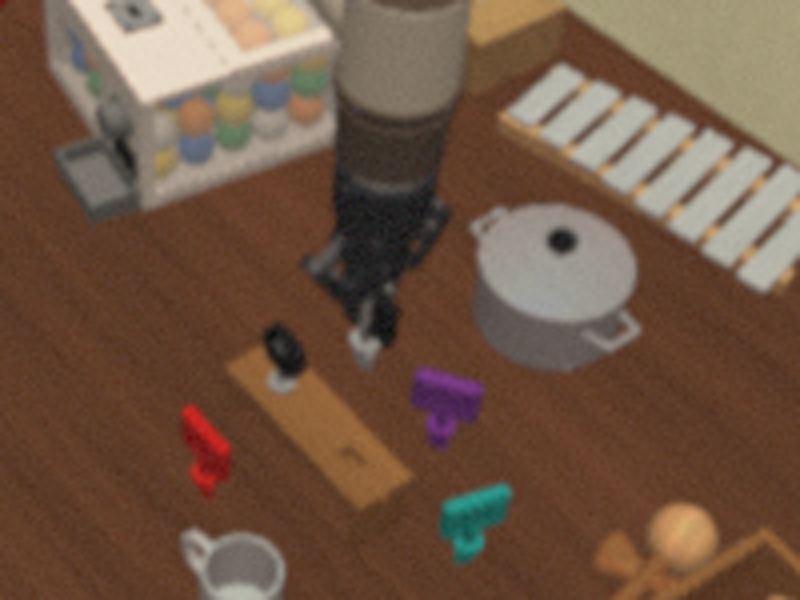

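The key is in the jaws (opening 13 mm), its slot in the stand is empty, and the disc key still hangs at side crop (285,355). The networks' lock_mouth pixels disagree with the visible plate at top (185,160) and side (234,133), so I use the plate itself.

```bash
python3 - <<'E'
from h import *
print(at_z("top",(140+247/5.45,95+355/5.45),.155), at_z("side",(233.6,133.1),.155))
cr=[at_z("top",(140+x/5.45,95+y/5.45),.15) for x,y in ((140,36),(497,117),(410,472),(48,390))]
print(np.round(cr,4), np.mean(cr,0))
for i in range(4):
    d=cr[(i+1)%4]-cr[i];print(np.linalg.norm(d),np.degrees(np.arctan2(d[1],d[0])))
E
```

```text
[0.62186393 0.20503898 0.155     ] [0.62141981 0.20464468 0.155     ]
[[0.8347 0.2807 0.15  ]
 [0.7824 0.0457 0.15  ]
 [0.5471 0.0992 0.15  ]
 [0.5988 0.3334 0.15  ]] [0.69073443 0.18976662 0.15      ]
0.2407698159845897 -102.55218574787554
0.24127646642348985 167.20588562463942
0.23991293634899982 77.53781232192009
0.24165121571149864 -12.590501165373531
```

{"api": "send_rows", "payload": {
  "moves": [
    [-0.03,-0.006,0,0,0,0],
    [-0.05,-0.011,0,0,0,0],
    [-0.053,-0.011,0,0,0,0],
    [-0.053,-0.011,0,0,0,0],
    [-0.053,-0.011,0,0,0,0]
  ]
}}

```text
time_s: 7.75
position: [0.5398, -0.0528, 0.2751]
ee_rot: [-0.677, 0.736, 0.001, -0.001]
force: [0.5, -0.0, -0.4]
finger_gap: 0.0135
```

{"api": "send_rows", "payload": {
  "moves": [
    [-0.053,-0.011,0,0,0,0],
    [-0.053,-0.011,0,0,0,0],
    [-0.053,-0.011,0,0,0,0],
    [-0.053,-0.011,0,0,0,0],
    [-0.053,-0.011,0,0,0,0]
  ]
}}

```text
time_s: 8.38
position: [0.6169, 0.2066, 0.2746]
ee_rot: [-0.677, 0.736, 0.0, -0.002]
force: [0.5, 0.2, -0.5]
finger_gap: 0.0133
```

{"api": "send_rows", "payload": {
  "moves": [
    [-0.04,-0.009,0,0,0,0],
    [-0.029,-0.006,0,0,0,0],
    [0,0,0,0,0,7.7],
    [0,0,0,0,0,0],
    [0,0,0,0,0,0]
  ]
}}

```text
time_s: 9.0
position: [0.6376, 0.2721, 0.2755]
ee_rot: [-0.626, 0.779, 0.0, -0.001]
force: [0.0, -0.4, 0.3]
finger_gap: 0.0133
```

```bash
python3 - <<'E'
from h import *
s=ctrl.read_state();m=ctrl.camera_model("wrist");print(s["time_s"],s["position"],s["finger_gap"],s["joint_positions"],R.from_quat(s["ee_rot"]).as_matrix())
im=ctrl.grab_frame("wrist");cv2.imwrite("pics/raw_wrist5.png",im[:,:,::-1]);np.savez("w5.npz",T=m["T"],mtx=m["mtx"])
cv2.imwrite("pics/wrist5.png",cv2.resize(im[:,:,::-1],(800,600),interpolation=cv2.INTER_CUBIC))
for d in ctrl.find_in("wrist","lock_mouth")[:2]: print(d["p"],np.array(d["centre"])/.64,at_z("wrist",d["centre"],.155,m))
E
```

```text
9.0 [0.63759741 0.2720907  0.27551887] 0.013258659777919974 [ 6.35952829e-01  4.92376371e-01  2.35464178e-01 -4.73573366e-06
 -1.31547459e+00 -8.52834468e-01] [[-2.15185772e-01 -9.76572291e-01 -1.28225677e-03]
 [-9.76572402e-01  2.15187032e-01 -9.40958568e-04]
 [ 1.19483909e-03  1.04973568e-03 -9.99998735e-01]]
0.73 [289.21875 174.6875 ] [0.67552173 0.19076184 0.155     ]
```

View pics/wrist5.png

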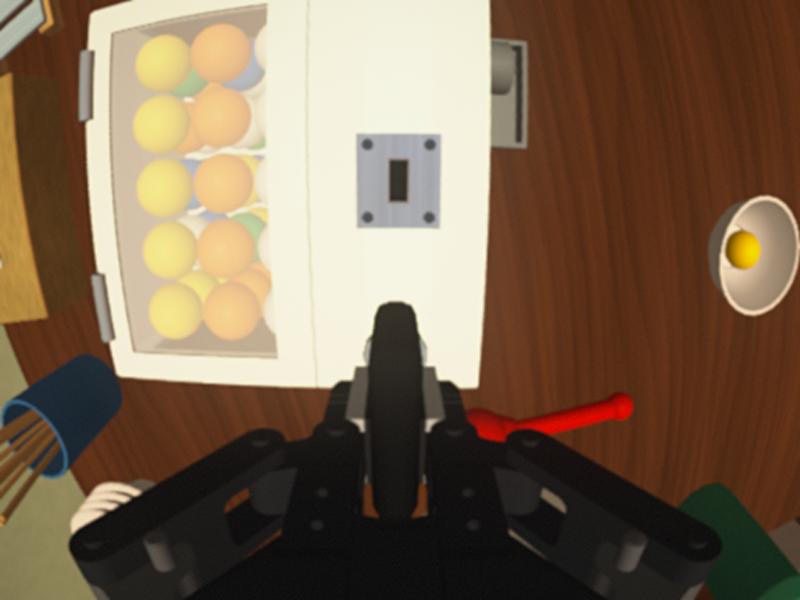

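The wrist picture shows the keyhole at (398,181) on the 800×600 picture, mid-plate, with its long side along the image's vertical. The held head is at (396,410) and its collar peeks out at (395,350). I'll measure the hole and the key in the hand.

```bash
python3 - <<'E'
from h import *
im=cv2.imread("pics/raw_wrist5.png");m=dict(np.load("w5.npz"))
c=im[75:155,215:295];cv2.imwrite("pics/c5a.png",cv2.resize(c,None,fx=7,fy=7,interpolation=cv2.INTER_CUBIC))
c=im[185:335,205:305];cv2.imwrite("pics/c5b.png",cv2.resize(c,None,fx=4,fy=4,interpolation=cv2.INTER_CUBIC))
g=cv2.cvtColor(im,cv2.COLOR_BGR2GRAY)
sub=g[95:137,240:270].astype(float)
w=np.clip(110-sub,0,None);ys,xs=np.mgrid[95:137,240:270]
p=(np.sum(w*xs)/w.sum(),np.sum(w*ys)/w.sum());print("slot",p,at_z("wrist",p,.155,m), at_z("wrist",p,.1525,m))
# plate by colour: bluish gray vs white
b=im.astype(int);msk=((b.max(2)<215)).astype(np.uint8);msk[:80]=0;msk[150:]=0;msk[:,:222]=0;msk[:,:][:,290:]=0
n,l,st,ce=cv2.connectedComponentsWithStats(msk);i=1+np.argmax(st[1:,4]);print(st[i],ce[i])
cs,_=cv2.findContours((l==i).astype(np.uint8),cv2.RETR_EXTERNAL,cv2.CHAIN_APPROX_NONE)
W=np.array([at_z("wrist",q,.155,m)[:2] for q in cs[0][:,0]]);r=cv2.minAreaRect((W*1000).astype(np.float32));print(r)
Rt=np.array([[-.2152,-.9766],[-.9766,.2152]])
E
```

```text
slot (np.float64(254.57783624229978), np.float64(115.29523870636551)) [0.62120109 0.20675839 0.155     ] [0.62120155 0.20684576 0.1525    ]
[ 228   85   54   61 3261] [254.4391291  115.23091076]
((621.1004028320312, 206.59027099609375), (48.94752502441406, 43.181419372558594), 77.36302185058594)
```

View pics/c5a.png

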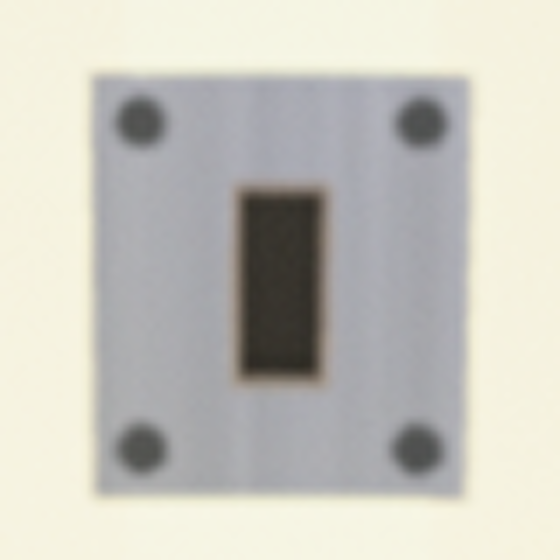

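View pics/c5b.png

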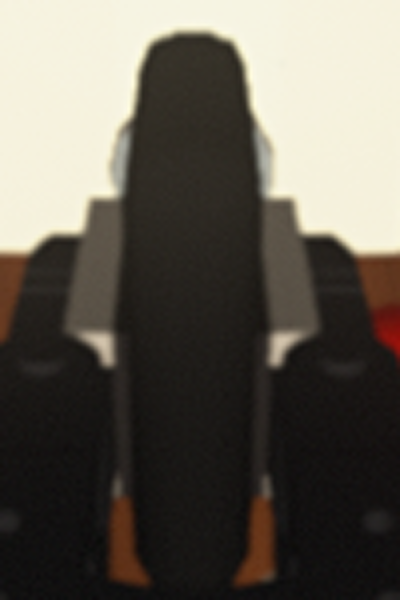

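```bash
cat > ov.py <<'E'
from h import *
def overlay(img,m,P,Rm,ox,oy,oz,tilt,box,f,out):
    # key frame: z up, key y=tool x axis, key x = tool y ; bow at TCP + ox*tx+oy*ty+oz(up); tilt deg: rotation about tool y
    Rt=Rm@R.from_euler('y',tilt,degrees=True).as_matrix()
    im=cv2.resize(img[box[1]:box[3],box[0]:box[2]],None,fx=f,fy=f,interpolation=cv2.INTER_CUBIC)
    piv=P+Rm@np.array([ox,oy,0])
    W=lambda x,y,z: piv+Rt@np.array([x,y,-(z+oz)])  # x tool x, y tool y, z up rel bow
    def draw(pts,c):
        q=np.array([((proj("wrist",p,m)-box[:2]+.5)*f-.5) for p in pts]);cv2.polylines(im,[np.round(q).astype(int)],True,c,1)
    for z,c in((.023,(0,0,255)),(-.023,(0,255,0))):
        draw([W(x,y,z) for x,y in((-.03,-.007),(.03,-.007),(.03,.007),(-.03,.007))],c)
    t=np.linspace(0,2*np.pi,40)
    for z in(-.040,-.045): draw([W(.013*np.cos(a),.013*np.sin(a),z) for a in t],(255,0,0))
    cv2.imwrite(out,im)
    return W
E
python3 - <<'E'
from ov import *
im=cv2.imread("pics/raw_wrist5.png");m=dict(np.load("w5.npz"))
P=np.array([0.63759741,0.2720907,0.27551887]);Rm=np.array([[-2.15185772e-01,-9.76572291e-01,-1.28225677e-03],[-9.76572402e-01,2.15187032e-01,-9.40958568e-04],[1.19483909e-03,1.04973568e-03,-9.99998735e-01]])
overlay(im,m,P,Rm,.0012,0,-.007,0,(205,185,305,335),4,"pics/o1.png")
overlay(im,m,P,Rm,.0012,0,-.007,3,(205,185,305,335),4,"pics/o2.png")
a=cv2.hconcat([cv2.imread("pics/o1.png"),cv2.imread("pics/o2.png")]);cv2.imwrite("pics/o12.png",a)
E
```

```text
(no output)
```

View pics/o12.png

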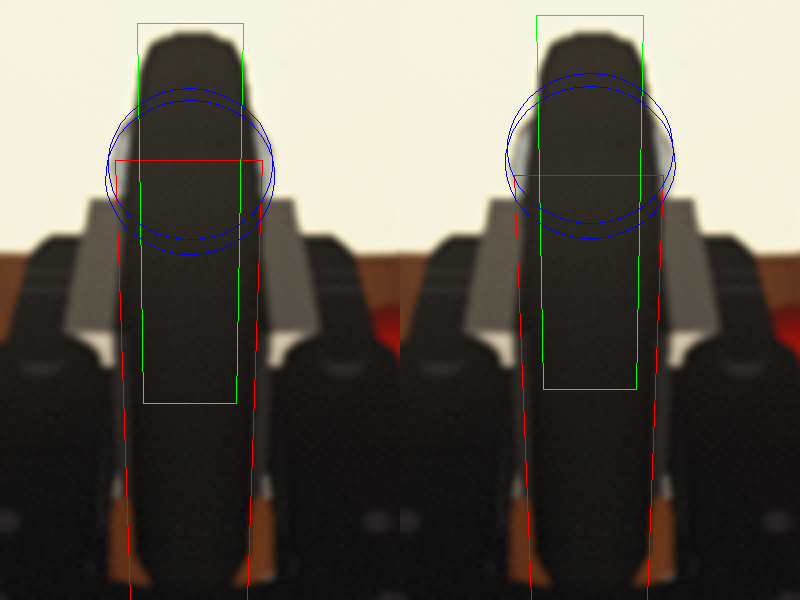

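The overlay fits the key in the hand: no tilt, and an offset of at most 1 mm along tool x. Lock at (0.6212, 0.2067) by the wrist camera and (0.6217, 0.205) by the other two, yaw −12.5°. I move above the hole and stop just clear of the plate.

{"api": "send_rows", "payload": {
  "moves": [
    [0.034,0.001,0,0,0,0],
    [0.032,0.001,0,0,0,0.2],
    [0,0,0.02,0,0,0],
    [0,0,0.01,0,0,0],
    [0,0,0,0,0,0]
  ]
}}

```text
time_s: 9.72
position: [0.6212, 0.2084, 0.2454]
ee_rot: [-0.625, 0.781, 0.0, -0.001]
force: [-0.7, 0.3, -0.5]
finger_gap: 0.0134
```

{"api": "send_rows", "payload": {
  "moves": [
    [0,0,0,0,0,0],
    [0,0,0,0,0,0]
  ]
}}

```text
time_s: 9.98
position: [0.6218, 0.209, 0.2469]
ee_rot: [-0.625, 0.781, -0.0, 0.001]
force: [0.1, -0.2, -0.5]
finger_gap: 0.0133
```

```bash
python3 - <<'E'
from h import *
s=ctrl.read_state();m=ctrl.camera_model("wrist");print(s["time_s"],s["position"],s["finger_gap"],s["joint_positions"],R.from_quat(s["ee_rot"]).as_matrix())
np.savez("w6.npz",T=m["T"],mtx=m["mtx"],P=s["position"],R=R.from_quat(s["ee_rot"]).as_matrix())
for n in ("wrist","side","top"):
    im=ctrl.grab_frame(n);cv2.imwrite(f"pics/raw_{n}6.png",im[:,:,::-1])
w=cv2.imread("pics/raw_wrist6.png");sd=cv2.imread("pics/raw_side6.png")
cv2.imwrite("pics/c6w.png",cv2.resize(w[100:340,160:350],None,fx=2.5,fy=2.5,interpolation=cv2.INTER_CUBIC))
cv2.imwrite("pics/c6s.png",cv2.resize(sd[60:160,180:300],None,fx=6,fy=6,interpolation=cv2.INTER_CUBIC))
E
```

```text
9.975 [0.62184461 0.20898683 0.24694072] 0.013259142808543527 [ 5.70355651e-01  4.41192151e-01  8.06735958e-02  1.83682806e-04
 -1.20906668e+00 -7.91642377e-01] [[-2.19421424e-01 -9.75629541e-01  1.11215288e-03]
 [-9.75629894e-01  2.19422084e-01  5.09309422e-04]
 [-7.40928220e-04 -9.73296194e-04 -9.99999252e-01]]
```

View pics/c6w.png

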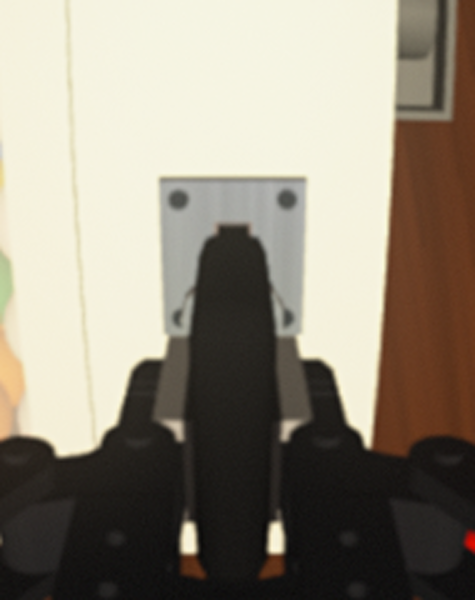

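View pics/c6s.png

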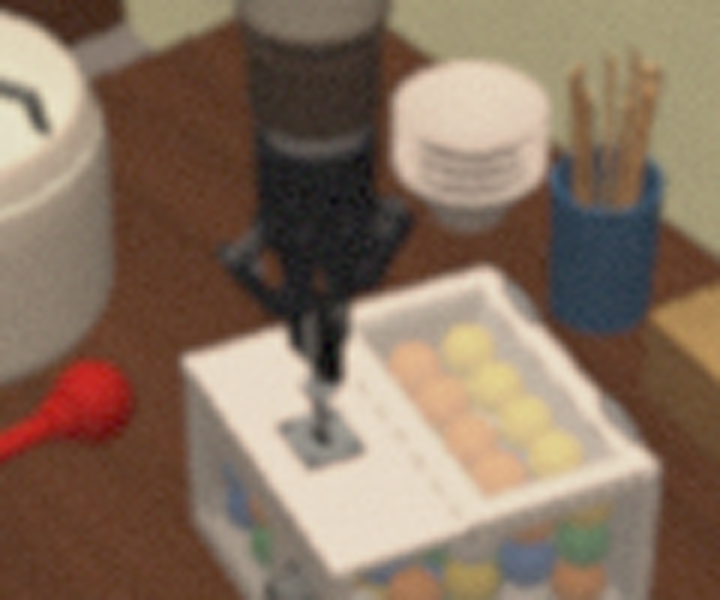

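```bash
python3 - <<'E'
from ov import *
m=dict(np.load("w6.npz"));P=m["P"];Rm=m["R"]
a=lambda x,y,z:at_z("wrist",(160-.5+.2+x/2.5,100-.5+.2+y/2.5),z,m)
tx=Rm[:2,0];ty=Rm[:2,1]
for n,p,z in(("plate far L",(160,178),.155),("plate far R",(306,178),.155),("slot far",(233,223),.155),("near L",(166,334),.155),("near R",(301,334),.155),("boltFL",(178,199),.155),("boltFR",(287,199),.155),("boltNL",(178,317),.155),("boltNR",(288,317),.155)):
    w=a(*p,z);d=w[:2]-P[:2];print(n,np.round(w,4),"rel tool x,y mm",np.round([d@tx*1000,d@ty*1000],2))
im=cv2.imread("pics/raw_wrist6.png")
overlay(im,m,P,Rm,.0005,0,-.007,0,(160,100,350,340),2.5,"pics/o3.png")
# also side: project predicted tip & lock
for n,q in(("lockW",(.6212,.2067,.155)),("lockT",(.6218,.205,.155)),("tip",(*P[:2]+.0008*tx,P[2]-.0822))):
    print(n,(proj("side",q)-[180,60])*6)
E
```

```text
plate far L [0.6363 0.1773 0.155 ] rel tool x,y mm [ 27.73 -21.02]
plate far R [0.5945 0.1867 0.155 ] rel tool x,y mm [27.78 21.81]
slot far [0.6184 0.1954 0.155 ] rel tool x,y mm [13.99  0.41]
near L [0.6469 0.2263 0.155 ] rel tool x,y mm [-22.36 -20.61]
near R [0.6054 0.2355 0.155 ] rel tool x,y mm [-22.3   21.84]
boltFL [0.6326 0.1847 0.155 ] rel tool x,y mm [ 21.35 -15.83]
boltFR [0.6012 0.1917 0.155 ] rel tool x,y mm [21.39 16.34]
boltNL [0.6417 0.2214 0.155 ] rel tool x,y mm [-16.48 -16.67]
boltNR [0.6083 0.2289 0.155 ] rel tool x,y mm [-16.44  17.57]
lockW [319.43798828 437.15121683]
lockT [321.72207387 438.09304665]
tip [318.40855793 424.46641984]
```

View pics/o3.png

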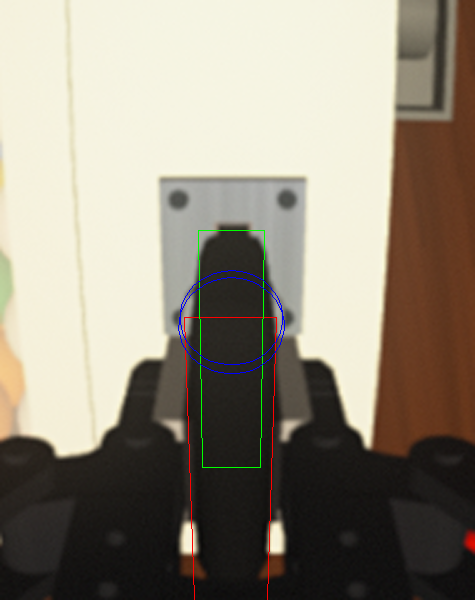

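{"api": "send_rows", "payload": {
  "moves": [
    [0.002,0.0004,0,0,0,0],
    [0,0,0.004,0,0,0],
    [0,0,0.004,0,0,0],
    [0,0,0,0,0,0],
    [0,0,0,0,0,0]
  ]
}}

```text
time_s: 10.75
position: [0.6207, 0.2067, 0.2383]
ee_rot: [-0.625, 0.781, -0.0, -0.0]
force: [0.3, 0.3, -0.9]
finger_gap: 0.0132
```

{"api": "send_rows", "payload": {
  "moves": [
    [0,0,0.003,0,0,0],
    [0,0,0.003,0,0,0],
    [0,0,0,0,0,0]
  ]
}}

```text
time_s: 11.12
position: [0.6205, 0.2066, 0.2318]
ee_rot: [-0.624, 0.781, 0.0, -0.0]
force: [0.8, -0.6, 0.2]
finger_gap: 0.0132
```

No contact force, with the tip about 5 mm into the hole. I continue down.

{"api": "send_rows", "payload": {
  "moves": [
    [0,0,0.004,0,0,0],
    [0,0,0.004,0,0,0],
    [0,0,0,0,0,0]
  ]
}}

```text
time_s: 11.5
position: [0.6208, 0.207, 0.2238]
ee_rot: [-0.625, 0.781, 0.0, 0.0]
force: [0.0, 1.3, -0.4]
finger_gap: 0.0135
```

{"api": "send_rows", "payload": {
  "moves": [
    [0,0,0.004,0,0,0],
    [0,0,0.004,0,0,0],
    [0,0,0,0,0,0]
  ]
}}

```text
time_s: 11.88
position: [0.6207, 0.207, 0.2158]
ee_rot: [-0.625, 0.781, 0.0, 0.0]
force: [1.4, 1.2, -1.9]
finger_gap: 0.0133
```

{"api": "send_rows", "payload": {
  "moves": [
    [0,0,0.004,0,0,0],
    [0,0,0.003,0,0,0],
    [0,0,0,0,0,0]
  ]
}}

```text
time_s: 12.25
position: [0.6208, 0.207, 0.209]
ee_rot: [-0.625, 0.781, 0.0, 0.0]
force: [2.0, 3.2, -1.0]
finger_gap: 0.0131
```

{"api": "send_rows", "payload": {
  "moves": [
    [0,0,0.0015,0,0,0],
    [0,0,0.001,0,0,0],
    [0,0,0,0,0,0]
  ]
}}

```text
time_s: 12.62
position: [0.6209, 0.2069, 0.2073]
ee_rot: [-0.625, 0.781, -0.0, 0.001]
force: [1.6, 3.5, 1.8]
finger_gap: 0.0135
```

```bash
python3 - <<'E'
from h import *
s=ctrl.read_state();print(s["time_s"],s["position"],s["force"],s["ft_torque"],s["finger_gap"])
for n in ("wrist","side"):
    im=ctrl.grab_frame(n);cv2.imwrite(f"pics/raw_{n}7.png",im[:,:,::-1])
w=cv2.imread("pics/raw_wrist7.png");sd=cv2.imread("pics/raw_side7.png")
A=cv2.resize(w[100:340,160:350],(475,600),interpolation=cv2.INTER_CUBIC)
B=cv2.resize(sd[90:150,210:242],(320,600),interpolation=cv2.INTER_CUBIC)
cv2.imwrite("pics/c7.png",cv2.hconcat([A,B]))
E
```

```text
12.625 [0.62094585 0.20690603 0.2073038 ] [1.59027155 3.45605304 1.84029691] [ 1.19105426 -0.13320338 -0.02413872] 0.013488384251209387
```

View pics/c7.png

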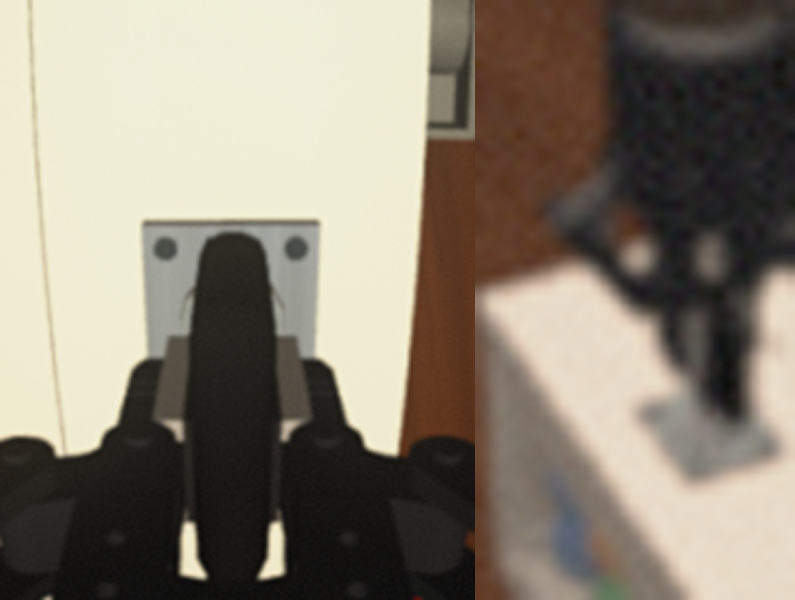

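{"api": "send_rows", "payload": {
  "moves": [
    [-0.0007,0,0.001,0,0,0],
    [0,0,0,0,0,0],
    [0,0,0,0,0,0]
  ]
}}

```text
time_s: 13.1
position: [0.621, 0.207, 0.2073]
ee_rot: [-0.625, 0.781, -0.0, 0.0]
force: [-0.6, 2.7, 5.8]
finger_gap: 0.0131
```

{"api": "send_rows", "payload": {
  "moves": [
    [0,0,0.001,0,0,0],
    [0,0,0,0,0,0]
  ]
}}

```text
time_s: 13.35
position: [0.621, 0.207, 0.2072]
ee_rot: [-0.625, 0.781, -0.001, 0.0]
force: [-3.2, 2.8, 8.8]
finger_gap: 0.0136
```

Fully home: the force rises to 9 N with no further travel, TCP z at 0.2072 as computed. Now I turn clockwise.

{"api": "send_rows", "payload": {
  "moves": [
    [0,0,0,0,0,7],
    [0,0,0,0,0,7],
    [0,0,0,0,0,7],
    [0,0,0,0,0,0]
  ]
}}

```text
time_s: 13.85
position: [0.6216, 0.2071, 0.2072]
ee_rot: [-0.472, 0.882, -0.001, 0.001]
force: [-0.3, 1.9, 8.5]
finger_gap: 0.0129
```

```bash
python3 - <<'E'
from h import *
s=ctrl.read_state();print(s["time_s"],s["position"],s["force"],s["ft_torque"],s["finger_gap"],s["joint_positions"])
im=ctrl.grab_frame("wrist");cv2.imwrite("pics/wrist8.png",cv2.resize(im[:,:,::-1],(800,600),interpolation=cv2.INTER_CUBIC))
E
```

```text
13.85 [0.62157445 0.20712857 0.20723138] [-0.26955201  1.89602907  8.50382157] [ 0.76398788  0.27933883 -0.01564765] 0.012913136480402052 [ 0.56877983  0.46668033  0.0194045   0.00187286 -1.12107344 -1.15797961]
```

View pics/wrist8.png

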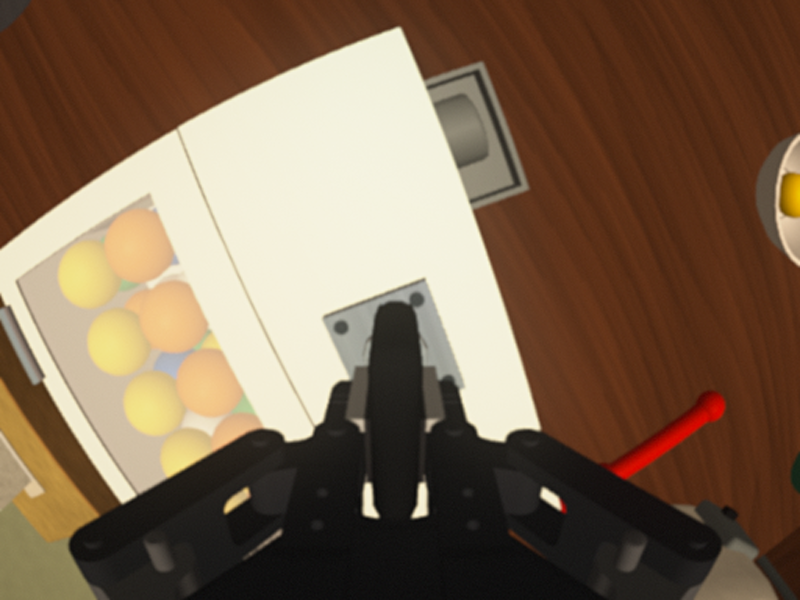

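{"api": "send_rows", "payload": {
  "moves": [
    [0,0,0,0,0,8],
    [0,0,0,0,0,8],
    [0,0,0,0,0,8],
    [0,0,0,0,0,0]
  ]
}}

```text
time_s: 14.4
position: [0.6216, 0.207, 0.2072]
ee_rot: [-0.278, 0.961, -0.001, 0.001]
force: [-0.5, 2.7, 8.5]
finger_gap: 0.0135
```

{"api": "send_rows", "payload": {
  "moves": [
    [0,0,0,0,0,8],
    [0,0,0,0,0,8],
    [0,0,0,0,0,7],
    [0,0,0,0,0,0]
  ]
}}

```text
time_s: 14.9
position: [0.6216, 0.2069, 0.2072]
ee_rot: [-0.081, 0.997, -0.0, 0.001]
force: [-0.5, 2.2, 7.6]
finger_gap: 0.0132
```

{"api": "send_rows", "payload": {
  "moves": [
    [0,0,0,0,0,5],
    [0,0,0,0,0,0],
    [0,0,0,0,0,0]
  ]
}}

```text
time_s: 15.28
position: [0.6216, 0.2069, 0.2072]
ee_rot: [-0.038, 0.999, -0.0, 0.001]
force: [0.2, 2.4, 7.0]
finger_gap: 0.0133
```

```bash
python3 - <<'E'
from h import *
s=ctrl.read_state();print(s["time_s"],s["position"],s["force"],s["ft_torque"],s["finger_gap"],s["joint_positions"])
im=ctrl.grab_frame("wrist");cv2.imwrite("pics/wrist9.png",cv2.resize(im[:,:,::-1],(800,600),interpolation=cv2.INTER_CUBIC))
im=ctrl.grab_frame("side");cv2.imwrite("pics/side9.png",cv2.resize(im[60:160,180:310,::-1],(780,600),interpolation=cv2.INTER_CUBIC))
E
```

```text
15.275 [0.62162118 0.2068804  0.20724432] [0.24977395 2.35677318 6.99686249] [0.58156557 0.2005981  0.00093813] 0.013270963846601466 [ 0.56853555  0.46667986  0.01931696  0.00219172 -1.12120805 -2.06487954]
```

View pics/wrist9.png

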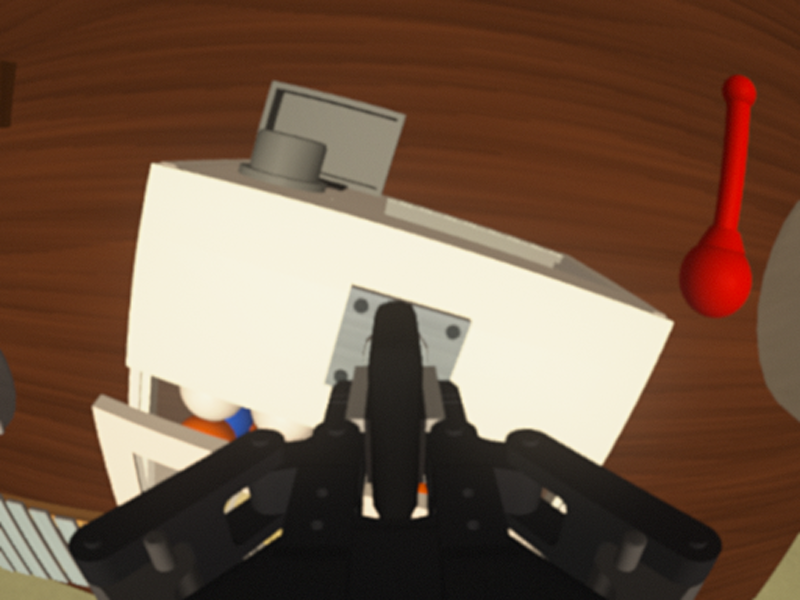

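View pics/side9.png

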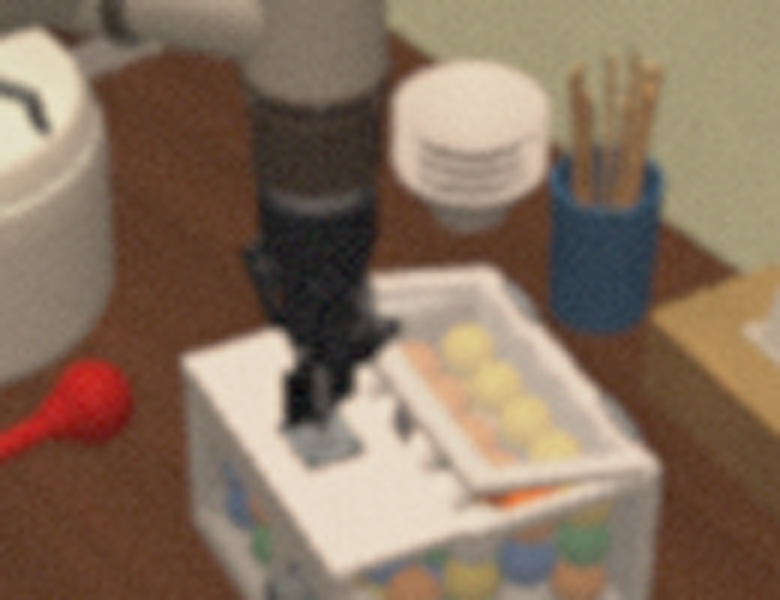

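The lid has sprung up: side crop, front edge at about (430,430), well above the deck, with a gap visible at wrist (180,400). Total turn is 73°. I relax the down-force, open a little, and lift away.

{"api": "send_rows", "payload": {
  "moves": [
    [0,0,-0.0015,0,0,0],
    [0,0,0,0,0,0]
  ]
}}

```text
time_s: 15.62
position: [0.6215, 0.2069, 0.2073]
ee_rot: [-0.038, 0.999, -0.0, 0.001]
force: [2.0, 1.4, 6.0]
finger_gap: 0.0135
```

{"api": "send_rows", "payload": {
  "claw": 0.045,
  "moves": [
    [0,0,0,0,0,0],
    [0,0,0,0,0,0],
    [0,0,0,0,0,0],
    [0,0,0,0,0,0]
  ]
}}

```text
time_s: 16.12
position: [0.6206, 0.2072, 0.2059]
ee_rot: [-0.037, 0.999, -0.0, -0.001]
force: [0.1, 0.8, -1.0]
finger_gap: 0.045
```

{"api": "send_rows", "payload": {
  "moves": [
    [0,0,-0.01,0,0,0],
    [0,0,-0.02,0,0,0],
    [0,0,-0.03,0,0,0],
    [0,0,-0.04,0,0,0],
    [0,0,-0.04,0,0,0]
  ]
}}

```text
time_s: 16.75
position: [0.6207, 0.2072, 0.3485]
ee_rot: [-0.037, 0.999, 0.0, 0.0]
force: [1.2, 1.4, 0.8]
finger_gap: 0.045
```

{"api": "send_rows", "payload": {
  "moves": [
    [-0.04,0,0,0,0,0],
    [-0.03,0,0,0,0,0],
    [0,0,0,0,0,0],
    [0,0,0,0,0,0]
  ]
}}

```text
time_s: 17.25
position: [0.6904, 0.2125, 0.3466]
ee_rot: [-0.037, 0.999, -0.0, -0.0]
force: [0.6, 0.1, 0.3]
finger_gap: 0.0451
```

```bash
python3 - <<'E'
from h import *
s=ctrl.read_state();print(s["time_s"],s["position"],s["force"],s["finger_gap"])
im=ctrl.grab_frame("wrist");cv2.imwrite("pics/raw_wrist10.png",im[:,:,::-1]);cv2.imwrite("pics/wrist10.png",cv2.resize(im[:,:,::-1],(800,600),interpolation=cv2.INTER_CUBIC))
im=ctrl.grab_frame("side");cv2.imwrite("pics/side10.png",cv2.resize(im[:,:,::-1],(800,600),interpolation=cv2.INTER_CUBIC))
cv2.imwrite("pics/side10c.png",cv2.resize(im[60:160,180:310,::-1],(780,600),interpolation=cv2.INTER_CUBIC))
E
```

```text
17.25 [0.69037424 0.21247841 0.34659496] [0.56325692 0.13580131 0.29651945] 0.045109838786269736
```

View pics/wrist10.png

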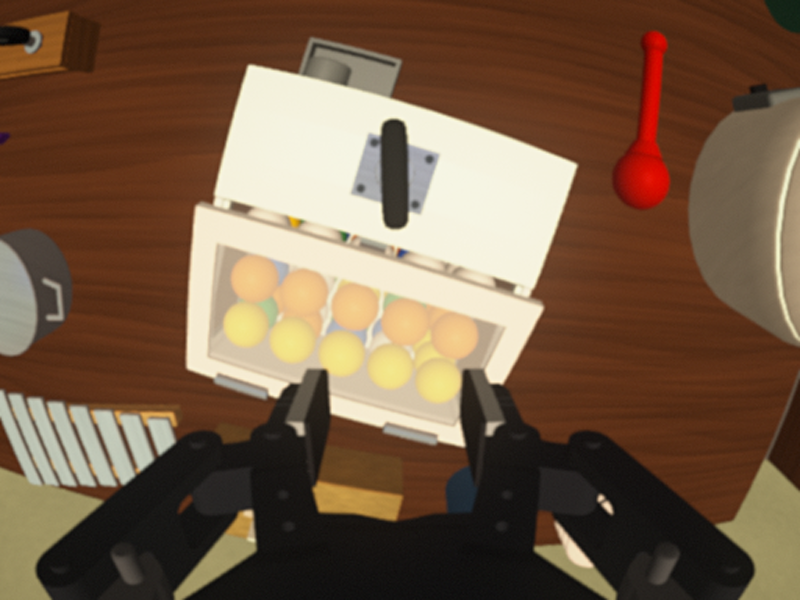

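View pics/side10.png

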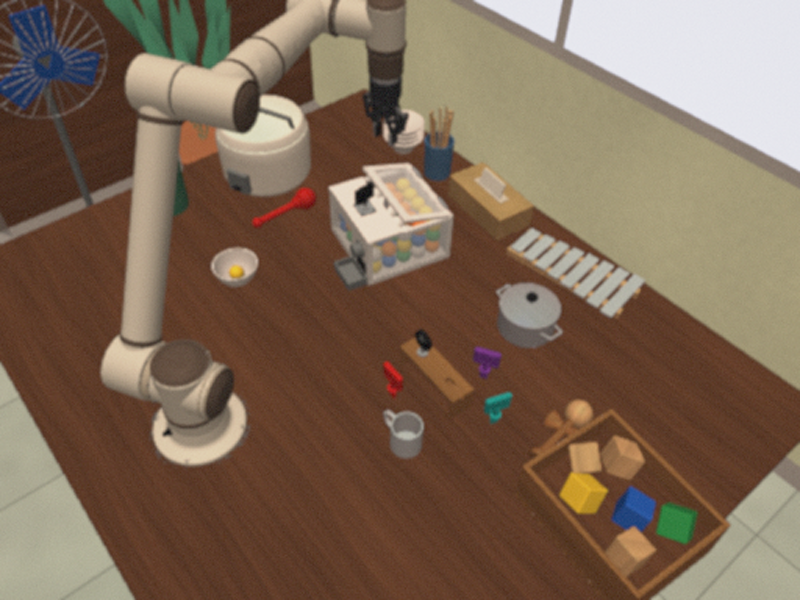

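View pics/side10c.png

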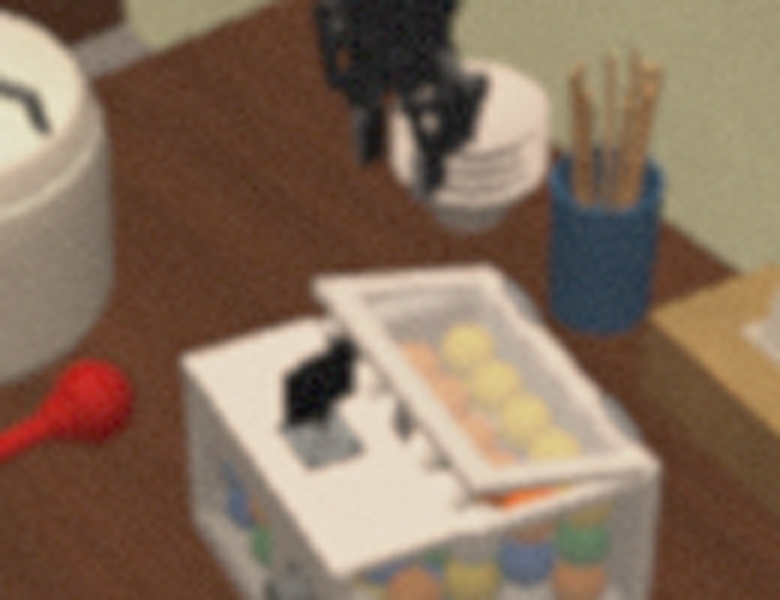

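The key stands upright and turned in the plate at wrist (395,173), the lid is up, and the rest is unmoved. One numeric check of its seat, then I hand in.

```bash
python3 - <<'E'
from h import *
s=ctrl.read_state();m=ctrl.camera_model("wrist");Rm=R.from_quat(s["ee_rot"]).as_matrix()
im=cv2.imread("pics/raw_wrist10.png");f=5;box=(200,60,310,180)
o=cv2.resize(im[60:180,200:310],None,fx=f,fy=f,interpolation=cv2.INTER_CUBIC)
L=np.array([.6212,.2067,0]);tx=Rm[:,0];ty=Rm[:,1]
for z,c in((.223,(0,0,255)),(.177,(0,200,0))):
    q=np.array([(proj("wrist",L+a*tx+b*ty+[0,0,z],m)-box[:2])*f for a,b in((-.03,-.007),(.03,-.007),(.03,.007),(-.03,.007))])
    cv2.polylines(o,[np.round(q).astype(int)],True,c,1)
cv2.imwrite("pics/o10.png",o)
e=L+.048*np.array([np.cos(np.radians(-12.6)),np.sin(np.radians(-12.6)),0])
for z in (.152,.183): print(z,proj("wrist",e+[0,0,z],m)/.64)
E
```

```text
0.152 [373.55733866 239.85638781]
0.183 [371.33639553 248.07597954]
```

View pics/o10.png

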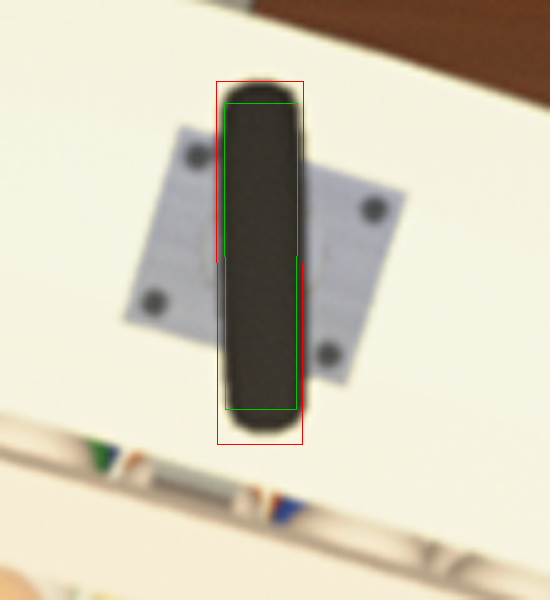

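```bash
python3 -c "
from workcell import ctrl
print(ctrl.close_job())"
```

```text
the job is handed in; nothing more can be done
None
```

I took the black rectangular-headed key from the −y place of the stand and pushed it home in the dispenser's keyhole. I turned it 73° clockwise until the lid sprang up, then let go, lifted clear and handed in at about 17 s.

**Seating:** the key stopped at the computed height (TCP 0.2072 m), and pushing harder moved it no further; that force reached only 9 N.

**Last checks:**
- The wrist overlay shows the key upright, turned and seated in the plate.
- The lid's front edge stands raised, by eye from the pictures; its exact height was not measured.
- The disc key still hangs in the stand, and in the last side picture the other things on the bench look unmoved.
- The gripper was clear of everything.

**What disagreed:**
- The networks' lock_mouth pixels missed the visible keyhole by 2 to 7 cm. I used my own measurement of the plate instead.
- The networks never ranked the real key first, favouring the coloured look-alikes. I chose it by the head shape in the crops.
- The top and side cameras put the keyhole about 2 mm from where the wrist camera did. I went with the wrist camera, and the key went in with under 5 N of contact force.

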